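# Swing the bobbin tray home and bolt it

### The job

Push the lavender bobbin tray near its free corner so that it swings round on its pin until it rests snugly against the catch's round stop, then slide the bolt fully home behind the tray so that it is locked in. Feel for the stop and push gently, never forcing the tray, the catch or the bolt, and leave the other things on the table alone.

Things in the scene. Friction and masses are not known exactly. Their poses are not given: they have to be found in the camera images.
- board: Fixed plywood board, 345 x 275 x 12 mm, flat on the table. Origin: on the axis of the upright pivot pin, at table height; x runs from the pin towards the catch, y across, z up. It covers x -50 to 295, y -185 to 90 mm. Pin 12 mm with a 26 mm cap, top 28 mm above the table. Board, catch and bolt bear 10 N from the robot; 15 N is too much.
- stop_mid (a point): Middle place of the catch's round steel stop (upright post, 16 mm diameter, 26 mm tall), at its foot on the board, x 172 y 48 mm of the board. This point is fixed: the catch, with stop and bolt, is clamped up to 13 mm to either side of it along the board's y. That shift is NOT measured: feel for it. Unshifted, the seated tray lies along the board's x; else within 0.085 rad.
- catch_mid (a point): Middle place of the catch plate, a fixed point on the board's top at x 224, y 0 mm of the board. The aluminium plate is 50 (x) x 130 (y) x 6 mm, with a rail 21 mm tall at board x 162 to 247, y 51 to 63 mm bearing the stop, and a black 26 mm clamp knob, 18 mm tall. The clamp does not give under these forces. The catch leaves the tray's way in (from -y) open.
- tray: Lavender bobbin tray, loose on the pin, 0.22 to 0.41 kg. Origin: underside, on its pin hole's axis (1 mm slack); x to the free end, y across, z up. Spans x -25 to 185, y -40 to 40 mm; tab 10 mm thick, walls (x over 25) 26 mm tall. Starts 0.4 to 0.75 rad clockwise (from above) of the board's x: swing it anticlockwise. It drags with 1 to 4 N. It bears 10 N from the robot; 15 N is too much.
- push (a point): Good place to push the tray: on the outer face of its -y side wall, 135 mm from the hole, 13 mm above the tray's underside (half-way up), to be pushed along the tray's +y. Once the +y side meets the stop the force rises steeply, 10 N or more per mm.
- bolt (a joint): Slide of the steel bolt, m: 0 drawn back (start), 0.026 fully home; moves along the board's -x, drags with 1.5 N. Bar 12 x 12 mm, centre 26 mm above the table, at board y -48.5 mm plus the catch's shift; tip at x 194 mm drawn back, 168 mm home, behind the tray's -y side. It clears the seated tray by 2.5 mm; it jams on the tray's end if that is not against the stop.
- knob_mid (a point): Middle place (catch unshifted, bolt drawn back) of the bolt's knob: upright post of 14 mm diameter, 32 to 60 mm above the table. This fixed point is on its axis, 46 mm above the table, at board x 250, y -48.5 mm; the knob is up to 13 mm off it along the board's y. Push it along -x from its +x side, where there is free space.
- jar: Glass jar with steel screw lid, 72 mm diameter, 100 mm tall, origin at the centre of its underside. Leave alone.
- hoop: Round birch hoop lying flat, 150 mm outside, 12 mm tall, origin at the centre of its underside. Leave alone.
- dispenser: Stainless push dispenser, 72 mm diameter, 121 mm tall, origin at the centre of its underside. Leave alone.
- magnifier: Chrome magnifier: 90 mm round foot (origin at the centre of its underside), 85 mm post, tilted round lens of about 95 mm. Leave alone.
Things that resemble listed ones, but are neither listed nor needed, are in the scene too. What is meant by the tray is not green or turquoise, and is the larger of those in its own colour.

How it is judged:
On the way:
1. the tray has been swung nearly in line with the board, up to the catch, with the bolt still drawn back (angle between the x axis of tray and the x axis of board, either way round below 0.11 rad and value of joint bolt below 0.006 m), for 0.2 s.
At the end, for the whole second after the job is handed in: The bolt is fully home (within 2.5 mm of its end), the tray lies flat on the board, at rest, held between stop and bolt (in line with the board to 0.11 rad) (value of joint bolt above 0.0235 m and angle between the x axis of tray and the x axis of board, either way round below 0.11 rad and z of tray in the frame of board below 0.016 m and linear speed of tray below 0.01 m/s); the robot touches nothing.
It fails at once if the robot presses on the tray with more than 15 N (contact force between any of the fingers, the arm and tray above 15 N).
It fails at once if the robot presses on the board, pin, catch or bolt with more than 15 N (contact force between any of the fingers, the arm and board above 15 N).
It fails at once if the jar, hoop, dispenser or magnifier is moved by more than 20 mm (distance of any of jar, hoop, dispenser, magnifier from where it was at the start of the episode above 0.02 m).
It also fails if it takes over 58 s, if anything falls off the work surface, if the arm or the gripper's body presses on something with over 40 N, if the wrist force passes 120 N, or if a joint passes its speed limit or range.

### The arm

A 6-joint arm with a two-finger parallel gripper is mounted at the origin on the work surface. World frame = base frame: x ahead of the robot, y to its left, z up, the work surface at z = 0. Lengths are in m, angles in rad, forces in N, time in s.
With the tool pointing down it reaches from about 0.375 to 0.975 m from the base axis. Payload 3.8 kg.
Tool frame: the origin (TCP) lies between the finger pads; the fingertips stand 22 mm ahead of it and the grasp point (between the pads) lies 3 mm ahead of it (bot.finger_overhang is the distance from the TCP to the fingertips, in m); x points along the fingers, y is the direction in which the jaws open and shut, and the axes are right-handed (so a half turn about x gives the same grasp; the last joint's range is limited). The gripper opens to 85 mm and grips with 20 to 120 N. Pads are 22 mm wide; open, the fingers measure 114 mm over their backs; the gripper's body (76 mm by 85 mm) begins 54 mm behind the grasp point. The pads swing forward as they close: fully open they stand 13 mm farther back than shut.
Start: joints at [-1.243, 0.264, 1.604, -0, 1.274, -0.037], TCP at [0.241, -0.631, 0.253] pointing down, gripper open.
Joint ranges: [-2.63, 2.63], [-0.94, 2.18], [0.31, 2.57], [-1.31, 4.45], [0, 2.66], [-2.55, 2.55]. Speed limits (rad/s): [2.57, 2.57, 3.14, 3.14, 3.14, 3.14].

### API

Orientations are given as a rotation vector (axis times angle).
In Python, from workcell import bot gives the robot as it stands. The module is installed in compiled form; this text tells all that it offers.
- The arm moves only by the tool arm_command, never from a script. Its argument "series" is a list that holds one entry, the list of rows, each a list of 7 numbers: the turn, a rotation vector about the tool's x, y, z in rad, then the shift along the tool's x, y, z in cm, then the opening, from 0 (shut) to 1 (fully open). In form: [[[rx, ry, rz, x, y, z, grip], ...]]. A call has 1 to 10 rows; each row shifts and turns the pose as measured when the row begins, along the tool's axes as they then stand; what a row does not reach is not made up. A row lasts 1/10 s, in which the tool goes at most 50 mm and 8.59 degrees, less where a joint would pass 70% of its speed; a pose out of reach is approached as far as the arm can. A call is refused whole if a number of a shift passes 5 or a number of a turn 0.15, either way. A call with a gripper value outside its range is refused whole. The fingers move at their own pace and stop on an object; "newtons" is the grip in N (left out, the last holds). Time passes only in rows, so rows that do not move let the fingers close. It gives the time, the measured TCP pose, the force and the opening at its end, in the units of the state.
- bot.read_state(): the state, without advancing time (a new reading comes with each control period).
- bot.read_camera(name): name is "scene" or "top"; returns (picture, depth): 480x640x3 uint8, blue, green, red; 480x640 float32, m along the optical axis (not along the pixel's ray), 0 where there is no reading.
- bot.camera_info(name): a dict with "K" (3x3 intrinsics, pixels), "extrinsics" (4x4, takes a point from camera to world coordinates). Camera axes: x right, y down, z forward; pixel columns grow to the right and rows downward; lengths in m; the calibration is good to about 2 mm. A picture is of the moment at which its call begins. camera_info takes no time and is no camera call.
- bot.finish_job(): hands the job in, once; it reports no verdict.
The state is a dict: "time": time; "q": joint angles; "joint_vel": joint speeds; "joint_torque": joint torques, N m; "tool_pos": TCP position; "tcp_rot": TCP orientation; "wrist_force": force on the tool from outside, world axes, zero at the start; "torque": the same for the moment, N m; "width": opening from 0.0 (shut) to 1.0 (fully open).
Only numpy, scipy, OpenCV 4.12 (cv2) and the standard library are available. Lean on these libraries where they do the work, as an engineer would, in place of code of your own. Each camera call takes 0.05 s, during which the arm holds its last target.

## Working session

There is one attempt and no reset: what is moved stays moved. The work goes in short steps, Python scripts to look and compute and a tool call to move; the robot and the scene stay as the last step left them, time stands still between calls to the robot, and variables do not carry over. Pictures are saved under pics/ and viewed, and the job is handed in when it is done.

Besides the shell and the picture viewer there is one more tool, called after "Call:" in YAML: its name, and indented under it one key for each argument. arm_command: Moves the arm, as the interface text tells. Its arguments: {"type":"object","properties":{"series":{"type":"array"},"newtons":{"type":"number"}},"required":["series"]}

```bash
mkdir -p pics
cat > shot.py <<'E'
from workcell import bot
import cv2,numpy as np,sys
for n in ("scene","top"):
    p,d=bot.read_camera(n); cv2.imwrite(f"pics/{n}_{sys.argv[1]}.png",p); np.save(f"{n}_{sys.argv[1]}.npy",d)
    i=bot.camera_info(n); print(n,np.round(i["K"],1).tolist(),np.round(i["extrinsics"],4).tolist())
print(bot.read_state())
E
python3 shot.py 0
```

```text
scene [[470.7, 0.0, 320.2], [0.0, 470.7, 239.2], [0.0, 0.0, 1.0]] [[0.2027, 0.6327, -0.7474, 1.2478], [0.9792, -0.1337, 0.1525, -0.1688], [-0.0034, -0.7628, -0.6466, 0.7377], [0.0, 0.0, 0.0, 1.0]]
top [[551.9, 0.0, 309.7], [0.0, 551.9, 222.2], [0.0, 0.0, 1.0]] [[0.0149, -0.9985, 0.0529, 0.4276], [-0.9999, -0.0146, 0.0059, -0.0066], [-0.0051, -0.053, -0.9986, 1.4226], [0.0, 0.0, 0.0, 1.0]]
{'time': 0.1, 'q': array([-1.24288433e+00,  2.64685187e-01,  1.60522116e+00, -2.38812001e-05,
        1.27374854e+00, -3.69154598e-02]), 'joint_vel': array([ 0.00136846, -0.00061613, -0.00354958,  0.00099753,  0.00095766,
        0.00219838]), 'joint_torque': array([ 6.84296065e-04, -5.16705787e+01, -3.68589628e+01,  2.10026155e-05,
        6.33012285e-03,  3.32139564e-05]), 'tool_pos': array([ 0.24061294, -0.62999247,  0.25209033]), 'tcp_rot': array([ 2.0228979 ,  0.37531633, -2.0235595 ]), 'wrist_force': array([-0.08914966,  0.06820028,  0.33796962]), 'torque': array([ 0.03570544, -0.02385838, -0.01405395]), 'width': 1.0015067731323959}
```

View pics/top_0.png

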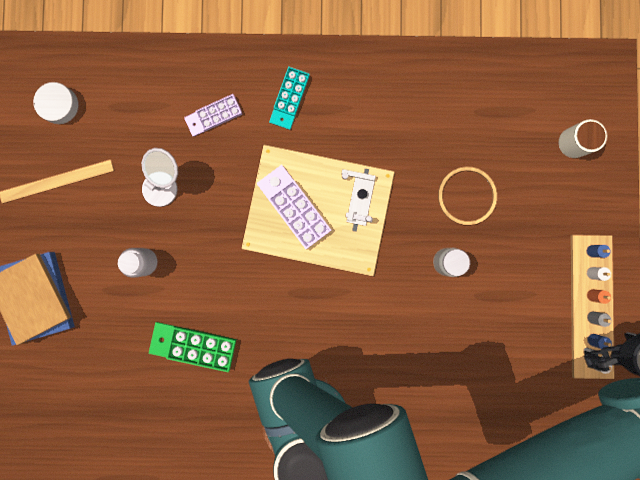

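View pics/scene_0.png

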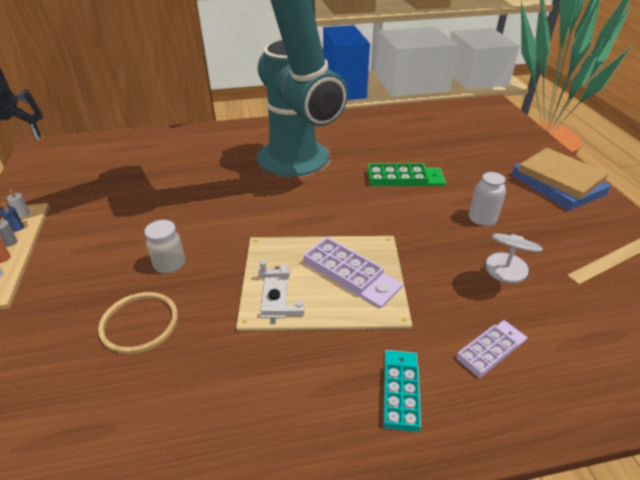

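Candidates in the top picture are the lavender tray on the board (295,208), the smaller lavender tray (213,115), the turquoise tray (290,98) and the green tray (193,347). By the description it is the one on the board. I'll check that in a crop.

```bash
cat > geo.py <<'E'
import numpy as np
from workcell import bot
def pix(n,u,v,z):
    i=bot.camera_info(n);K=np.array(i["K"]);E=np.array(i["extrinsics"])
    r=E[:3,:3]@np.linalg.solve(K,[u,v,1.0]);o=E[:3,3]
    return o+r*(z-o[2])/r[2]
def proj(n,P):
    i=bot.camera_info(n);K=np.array(i["K"]);E=np.array(i["extrinsics"])
    c=E[:3,:3].T@(np.asarray(P)-E[:3,3]);c=K@c;return c[:2]/c[2]
E
python3 - <<'E'
import cv2
p=cv2.imread("pics/top_0.png")[135:285,232:402]
cv2.imwrite("pics/crop0.png",cv2.resize(p,None,fx=4,fy=4,interpolation=cv2.INTER_CUBIC))
p=cv2.imread("pics/scene_0.png")[225:335,230:420]
cv2.imwrite("pics/crop1.png",cv2.resize(p,None,fx=4,fy=4,interpolation=cv2.INTER_CUBIC))
E
```

```text
(no output)
```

View pics/crop0.png

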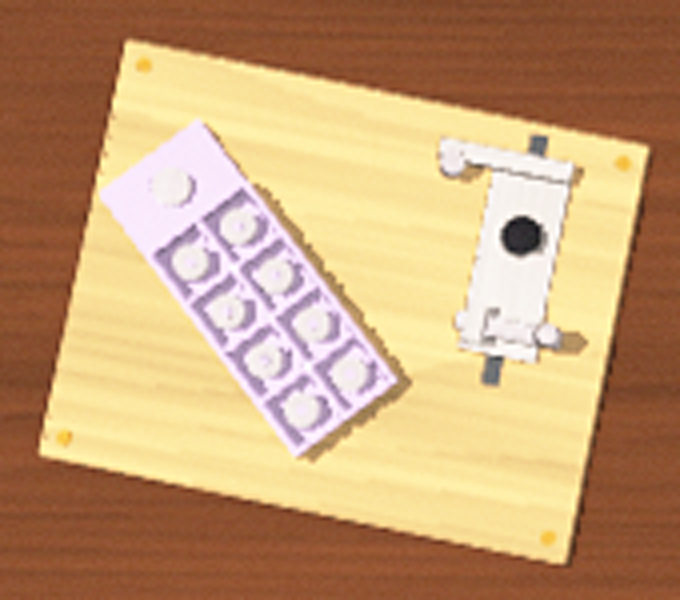

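View pics/crop1.png

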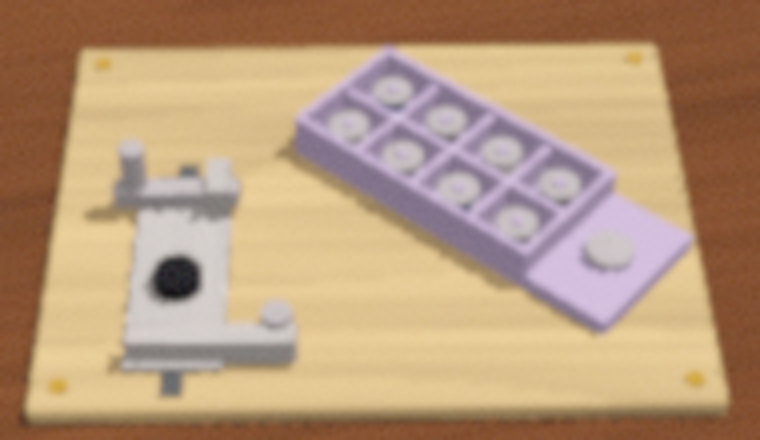

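The crop shows the 2x4 lavender tray with its steel cap at crop pixel (173,187), held on the board's pin. The stop is at (452,157), the bolt knob is at about (548,335), and the board corners are clear. This is the right tray, so next I fit the board's pose.

```bash
cat > fit.py <<'E'
import numpy as np
from geo import *
C=lambda u,v:((u+.5)/4-.5+232,(v+.5)/4-.5+135)
B=np.array([[-50,90],[295,90],[295,-185],[-50,-185]])/1e3
px=[C(*c) for c in[(126,40),(649,148),(567,565),(40,457)]]
W=np.array([pix("top",u,v,.012)[:2] for u,v in px])
bc,wc=B.mean(0),W.mean(0);H=(B-bc).T@(W-wc);U,S,V=np.linalg.svd(H);R=(U@V).T
if np.linalg.det(R)<0: print("refl")
t=wc-R@bc
print("board",t,"yaw",np.arctan2(R[1,0],R[0,0]),"res mm",np.round(((R@B.T).T+t-W)*1e3,1).tolist())
def tb(u,v,z,c=True):
    if c:u,v=C(u,v)
    return (R.T@(pix("top",u,v,z)[:2]-t))*1e3
if __name__=="__main__":
    print("pin cap",tb(173,187,.028),"stop top",tb(452,155,.038),"boltknob top",tb(549,336,.060),"clampknob",tb(522,236,.036))
    print("bolt bar ends",tb(540,140,.03),tb(492,382,.02))
    # tray walls top z=.038 : outer corners free end
    for c in[(300,458),(397,380)]: print("tray corner",tb(*c,.038))
E
python3 fit.py
```

```text
board [0.60338591 0.09264595] yaw -1.7578829672341723 res mm [[0.2, 0.2], [1.4, -1.3], [-1.1, -0.5], [-0.6, 1.6]]
pin cap [0.84445509 0.76780809] stop top [170.14712629  54.73090571] boltknob top [250.43575796 -46.94134968] clampknob [223.56830508  13.48297654]
bolt bar ends [223.18881922  76.48629337] [224.20476792 -79.76532113]
tray corner [ 114.55505252 -151.53427646]
tray corner [164.36980948 -91.4320435 ]
```

```bash
cat > go.py <<'E'
# prints what it takes to reach a pose: tool-down, tool z along world yaw psi
import numpy as np,io,contextlib
from scipy.spatial.transform import Rotation as Ro
with contextlib.redirect_stdout(io.StringIO()):
    from fit import *
def Rt(psi):
    x=np.array([0,0,-1.]);z=np.array([np.cos(psi),np.sin(psi),0]);return np.stack([x,np.cross(z,x),z],1)
yaw=np.arctan2(R[1,0],R[0,0])
def b2w(p): return R@(np.array(p)/1e3)+t
def tr(a,p):
    c,s=np.cos(a),np.sin(a);return np.array([c*p[0]-s*p[1],s*p[0]+c*p[1]])
def show():
    s=bot.read_state();A=Ro.from_rotvec(s["tcp_rot"]).as_matrix();p=s["tool_pos"]
    pb=R.T@(p[:2]-t)*1e3;fb=R.T@s["wrist_force"][:2]
    psi=np.arctan2(A[1,2],A[0,2])
    print("t %.2f board xy %s z %.1f | psi-boardy %.3f toolx.z %.4f | F board %s z %.2f w %.2f q6 %.2f"%(s["time"],np.round(pb,1),p[2]*1e3,(psi-yaw-np.pi/2+np.pi)%(2*np.pi)-np.pi,A[2,0],np.round(fb,2),s["wrist_force"][2],s["width"],s["q"][5]))
    return s,A,p
def need(bxy,z,a):
    s,A,p=show()
    T=Rt(yaw+np.pi/2+a);P=np.array([*b2w(bxy),z])
    print("world",P.round(3),"turn",Ro.from_matrix(A.T@T).as_rotvec().round(3),"shift cm now-axes",(A.T@(P-p)*100).round(2),"tgt-axes",(T.T@(P-p)*100).round(2))
E
python3 - <<'E'
from go import *
print(bot.finger_overhang)
a=-.69
q=tr(a,(135,-66));print(q);need(q,.15,a);need(q,.15,a+np.pi)
from geo import *
for n,c in dict(jar=(455,262),hoop=(468,195),disp=(150,262),mag=(160,190)).items(): print(n,tb(*c,.1 if n!="hoop" else .01,c=False))
E
```

```text
0.022
[  62.106758   -136.83475659]
t 0.10 board xy [ 777.5 -222. ] z 252.1 | psi-boardy -2.590 toolx.z -1.0000 | F board [-0.05 -0.1 ] z 0.34 w 1.00 q6 -0.04
world [0.457 0.057 0.15 ] turn [-1.9e+00 -2.0e-03  1.0e-03] shift cm now-axes [ 10.33 -56.43 -44.76] tgt-axes [ 10.21  60.6  -38.97]
t 0.10 board xy [ 777.5 -222. ] z 252.1 | psi-boardy -2.590 toolx.z -1.0000 | F board [-0.05 -0.1 ] z 0.34 w 1.00 q6 -0.04
world [0.457 0.057 0.15 ] turn [1.242e+00 1.000e-03 2.000e-03] shift cm now-axes [ 10.33 -56.43 -44.76] tgt-axes [ 10.21 -60.6   38.97]
jar [ 468.49192614 -110.67799031]
hoop [492.08255726  67.48398985]
disp [-245.95881685 -257.03804314]
mag [-259.64388597  -83.09305329]
```

Call:
arm_command:
  series:
    - [[0,0,0,0,-3.5,-2.8,0],[0,0,0,0,-3.5,-2.8,0],[0,0,0,0,-3.5,-2.8,0],[0,0,0,0,-3.5,-2.8,0],[0,0,0,0,-3.5,-2.8,0],[0,0,0,0,-3.5,-2.8,0],[0,0,0,0,-3.5,-2.8,0],[0,0,0,0,-3.5,-2.8,0],[0,0,0,0,-3.5,-2.8,0],[0,0,0,0,-3.5,-2.8,0]]
  newtons: 40

```text
time: 1.1
tool_pos: [0.378, -0.191, 0.2464]
tcp_rot: [2.03, 0.372, -2.036]
wrist_force: [1.0, -0.9, 0.3]
width: 0.0
```

Call:
arm_command:
  series:
    - [[-0.14,0,0,0,0,0,0],[-0.14,0,0,0,0,0,0],[-0.14,0,0,0,0,0,0],[-0.14,0,0,0,0,0,0],[-0.14,0,0,0,0,0,0],[-0.14,0,0,0,0,0,0],[-0.14,0,0,0,0,0,0],[-0.14,0,0,0,0,0,0],[-0.14,0,0,0,0,0,0],[-0.14,0,0,0,0,0,0]]

```text
time: 2.1
tool_pos: [0.3763, -0.1808, 0.242]
tcp_rot: [1.029, 1.335, -1.02]
wrist_force: [-0.1, -0.2, -0.4]
width: 0.001
```

Run:
```python
from go import *
a=-.69
need(tr(a,(135,-66)),.15,a)
```

```text
t 2.10 board xy [ 310.9 -172.3] z 242.0 | psi-boardy -1.132 toolx.z -0.9998 | F board [ 0.19 -0.08] z -0.42 w 0.00 q6 -0.77
world [0.457 0.057 0.15 ] turn [-0.442 -0.018  0.003] shift cm now-axes [  9.45  13.84 -20.87] tgt-axes [  9.2   21.45 -13.1 ]
```

Call:
arm_command:
  series:
    - [[-0.147,-0.006,0,0,0,0,0],[-0.147,-0.006,0,0,0,0,0],[-0.147,-0.006,0,0,0,0,0],[0,0,0,0,3.6,-2.2,0],[0,0,0,0,3.6,-2.2,0],[0,0,0,0,3.6,-2.2,0],[0,0,0,0,3.6,-2.2,0],[0,0,0,0,3.6,-2.2,0],[0,0,0,0,3.0,-2.0,0],[0,0,0,0,0,0,0]]

```text
time: 3.1
tool_pos: [0.4519, 0.0614, 0.2377]
tcp_rot: [0.678, 1.466, -0.684]
wrist_force: [-0.5, -1.0, -0.7]
width: 0.004
```

Run:
```python
from go import *
a=-.69
need(tr(a,(135,-66)),.042,a)
```

```text
t 3.10 board xy [  58.9 -143. ] z 237.7 | psi-boardy -0.685 toolx.z -1.0000 | F board [ 1.1  -0.29] z -0.65 w 0.00 q6 -0.62
world [0.457 0.057 0.042] turn [ 0.005 -0.003  0.005] shift cm now-axes [19.57  0.24  0.74] tgt-axes [19.57  0.14  0.68]
```

Call:
arm_command:
  series:
    - [[0,0,0,3.5,0,0,0],[0,0,0,3.5,0,0,0],[0,0,0,3.5,0,0,0],[0,0,0,3.5,0,0,0],[0,0,0,2,0,0,0],[0,0,0,1,0,0,0],[0,0,0,0,0,0,0]]

```text
time: 3.8
tool_pos: [0.4504, 0.0595, 0.0626]
tcp_rot: [0.674, 1.466, -0.682]
wrist_force: [-0.1, -0.4, 0.4]
width: -0.0
```

```bash
python3 - <<'E'
from go import *
a=-.69
need(tr(a,(135,-66)),.042,a)
E
python3 shot.py 1 >/dev/null
python3 - <<'E'
import cv2
a=cv2.imread("pics/top_1.png")[135:285,232:402]
b=cv2.imread("pics/scene_1.png")[200:340,230:420]
cv2.imwrite("pics/c1.png",cv2.resize(a,None,fx=4,fy=4));cv2.imwrite("pics/c2.png",cv2.resize(b,None,fx=4,fy=4))
E
```

```text
t 3.80 board xy [  61.1 -144.2] z 62.6 | psi-boardy -0.681 toolx.z -1.0000 | F board [ 0.38 -0.  ] z 0.38 w -0.00 q6 -0.62
world [0.457 0.057 0.042] turn [ 0.009 -0.001  0.006] shift cm now-axes [2.06 0.39 0.64] tgt-axes [2.06 0.39 0.63]
```

View pics/c2.png

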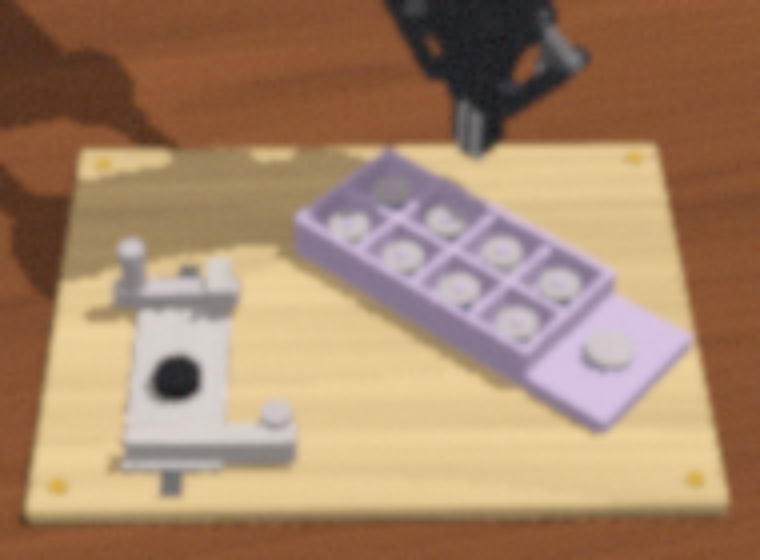

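Call:
arm_command:
  series:
    - [[0,0,0,1.0,0.1,0,0],[0,0,0,0.9,0.1,0,0],[0,0,0,0,0,0.5,0],[0,0,0,0,0,0.5,0],[0,0,0,0,0,0.3,0],[0,0,0,0,0,0.3,0]]

```text
time: 4.5
tool_pos: [0.469, 0.0483, 0.0485]
tcp_rot: [0.677, 1.455, -0.675]
wrist_force: [-1.8, 0.4, 0.5]
width: 0.004
```

Run:
```python
from go import *
a=-.69
need(tr(a,(135,-51)),.042,a)
```

```text
t 4.50 board xy [  68.6 -123.8] z 48.5 | psi-boardy -0.680 toolx.z -1.0000 | F board [-0.04 -1.88] z 0.48 w 0.00 q6 -0.65
world [0.467 0.046 0.042] turn [ 0.01   0.006 -0.004] shift cm now-axes [ 0.64 -0.33  0.07] tgt-axes [ 0.65 -0.33  0.08]
```

Call:
arm_command:
  series:
    - [[0,0,0,0.3,0,-0.3,0],[0,0,0,0.4,0,0,0],[0,0,0,0,0,0,0]]

```text
time: 4.8
tool_pos: [0.4679, 0.0502, 0.0414]
tcp_rot: [0.679, 1.453, -0.675]
wrist_force: [-0.5, 0.3, -0.1]
width: 0.007
```

Run:
```python
from go import *
a=-.69
need(tr(a,(135,-51)),.042,a)
```

```text
t 4.80 board xy [  66.9 -125.2] z 41.4 | psi-boardy -0.681 toolx.z -1.0000 | F board [-0.17 -0.53] z -0.13 w 0.01 q6 -0.64
world [0.467 0.046 0.042] turn [ 0.009  0.007 -0.006] shift cm now-axes [-0.06 -0.37  0.3 ] tgt-axes [-0.06 -0.37  0.3 ]
```

Call:
arm_command:
  series:
    - [[0,0,0,0,0,0.3,0],[-0.02,0,0,0,-0.1,0.3,0],[-0.025,0,0,0,-0.13,0.35,0],[-0.03,0,0,0,-0.15,0.4,0],[-0.03,0,0,0,-0.15,0.4,0]]

```text
time: 5.3
tool_pos: [0.4743, 0.0343, 0.0412]
tcp_rot: [0.592, 1.484, -0.589]
wrist_force: [-2.0, 2.0, 1.0]
width: 0.002
```

```bash
cat > s.py <<'E'
from go import *
s,A,p=show()
pb=R.T@(p[:2]-t)*1e3
# tray angle if tool face offset 11 mm touches: tool at tray y=-51
r=np.hypot(*pb);print("tray a est",np.arctan2(pb[1],pb[0])+np.arcsin(51/r),"tray x",np.sqrt(r*r-51**2), "F tool",(A.T@s["wrist_force"]).round(2))
E
python3 s.py
```

```text
t 5.30 board xy [  81.3 -116. ] z 41.2 | psi-boardy -0.569 toolx.z -1.0000 | F board [-1.54 -2.37] z 0.98 w 0.00 q6 -0.80
tray a est -0.5908000738483778 tray x 132.1437735110632 F tool [-0.99  0.03 -2.82]
```

Call:
arm_command:
  series:
    - [[-0.032,0,0,0,-0.15,0.45,0],[-0.032,0,0,0,-0.15,0.45,0],[-0.032,0,0,0,-0.15,0.45,0],[-0.032,0,0,0,-0.15,0.45,0],[-0.032,0,0,0,-0.15,0.45,0],[-0.032,0,0,0,-0.15,0.45,0]]

```text
time: 5.9
tool_pos: [0.4869, 0.0105, 0.0412]
tcp_rot: [0.434, 1.531, -0.431]
wrist_force: [-2.5, 2.1, 2.0]
width: 0.001
```

```bash
python3 s.py
```

```text
t 5.90 board xy [102.4 -99.1] z 41.2 | psi-boardy -0.364 toolx.z -1.0000 | F board [-1.55 -2.88] z 1.97 w 0.00 q6 -1.05
tray a est -0.4032781120620902 tray x 133.08548602609582 F tool [-1.96  0.43 -3.25]
```

Call:
arm_command:
  series:
    - [[-0.026,0,0,0,-0.15,0.45,0],[-0.026,0,0,0,-0.15,0.45,0],[-0.026,0,0,0,-0.15,0.45,0],[-0.026,0,0,0,-0.15,0.45,0],[-0.026,0,0,0,-0.15,0.45,0],[-0.026,0,0,0,-0.15,0.4,0],[-0.02,0,0,0,-0.1,0.3,0]]

```text
time: 6.6
tool_pos: [0.5057, -0.0118, 0.0411]
tcp_rot: [0.289, 1.565, -0.281]
wrist_force: [-2.6, 2.6, 2.7]
width: 0.001
```

```bash
python3 s.py
```

```text
t 6.60 board xy [120.7 -76.5] z 41.1 | psi-boardy -0.176 toolx.z -0.9999 | F board [-2.06 -3.06] z 2.68 w 0.00 q6 -1.29
tray a est -0.20012332562521723 tray x 133.54318004500809 F tool [-2.63  1.5  -3.41]
```

Call:
arm_command:
  series:
    - [[-0.018,0,0,0,-0.1,0.25,0],[-0.018,0,0,0,-0.1,0.25,0],[-0.018,0,0,0,-0.1,0.25,0],[-0.018,0,0,0,-0.1,0.25,0],[-0.018,0,0,0,-0.1,0.2,0]]

```text
time: 7.1
tool_pos: [0.5153, -0.0206, 0.0408]
tcp_rot: [0.213, 1.576, -0.204]
wrist_force: [-1.4, 1.5, 1.7]
width: 0.005
```

```bash
python3 s.py
```

```text
t 7.10 board xy [127.7 -65.5] z 40.8 | psi-boardy -0.078 toolx.z -0.9999 | F board [-1.18 -1.67] z 1.75 w 0.01 q6 -1.40
tray a est -0.11046168207057172 tray x 134.1377139228102 F tool [-1.71  1.05 -1.78]
```

Now slower, feeling for the stop.

Call:
arm_command:
  series:
    - [[-0.006,0,0,0,-0.05,0.12,0],[-0.006,0,0,0,-0.05,0.12,0],[-0.006,0,0,0,-0.05,0.12,0]]

```text
time: 7.4
tool_pos: [0.5188, -0.0234, 0.0406]
tcp_rot: [0.197, 1.577, -0.188]
wrist_force: [-1.9, 1.7, 0.7]
width: -0.0
```

```bash
python3 s.py
```

```text
t 7.40 board xy [129.7 -61.6] z 40.6 | psi-boardy -0.058 toolx.z -0.9999 | F board [-1.32 -2.15] z 0.68 w -0.00 q6 -1.43
tray a est -0.07994625673257838 tray x 134.24714051355699 F tool [-0.64  1.2  -2.24]
```

Call:
arm_command:
  series:
    - [[-0.007,0,0,0,-0.03,0.1,0],[-0.007,0,0,0,-0.03,0.1,0],[-0.007,0,0,0,-0.03,0.1,0]]

```text
time: 7.7
tool_pos: [0.5209, -0.0251, 0.0405]
tcp_rot: [0.179, 1.58, -0.17]
wrist_force: [-3.5, 1.8, 2.6]
width: 0.0
```

```bash
python3 s.py
```

```text
t 7.70 board xy [131.  -59.1] z 40.5 | psi-boardy -0.035 toolx.z -0.9998 | F board [-1.12 -3.78] z 2.61 w 0.00 q6 -1.45
tray a est -0.061105470895743474 tray x 134.34762227579617 F tool [-2.54  1.   -3.86]
```

Call:
arm_command:
  series:
    - [[-0.007,0,0,0,-0.03,0.09,0],[-0.007,0,0,0,-0.03,0.09,0]]

```text
time: 7.9
tool_pos: [0.5224, -0.0261, 0.0405]
tcp_rot: [0.167, 1.582, -0.158]
wrist_force: [-3.0, 2.0, 2.7]
width: 0.002
```

```bash
python3 s.py
```

```text
t 7.90 board xy [131.7 -57.5] z 40.5 | psi-boardy -0.020 toolx.z -0.9998 | F board [-1.46 -3.3 ] z 2.75 w 0.00 q6 -1.47
tray a est -0.04898389713293494 tray x 134.39502689084026 F tool [-2.68  1.41 -3.38]
```

Call:
arm_command:
  series:
    - [[-0.004,0,0,0,-0.03,0.08,0],[-0.004,0,0,0,-0.03,0.08,0],[-0.004,0,0,0,-0.03,0.08,0]]

```text
time: 8.2
tool_pos: [0.5246, -0.0276, 0.0404]
tcp_rot: [0.157, 1.583, -0.147]
wrist_force: [-2.6, 0.6, 2.6]
width: 0.002
```

```bash
python3 s.py
```

```text
t 8.20 board xy [132.8 -55. ] z 40.4 | psi-boardy -0.006 toolx.z -0.9998 | F board [-0.09 -2.7 ] z 2.62 w 0.00 q6 -1.49
tray a est -0.03017166528837345 tray x 134.4128908833681 F tool [-2.57  0.09 -2.75]
```

Call:
arm_command:
  series:
    - [[-0.004,0,0,0,-0.03,0.08,0],[-0.004,0,0,0,-0.03,0.08,0]]

```text
time: 8.4
tool_pos: [0.5262, -0.0286, 0.0404]
tcp_rot: [0.15, 1.583, -0.141]
wrist_force: [-3.6, 1.9, 2.7]
width: -0.001
```

```bash
python3 s.py
```

```text
t 8.40 board xy [133.5 -53.3] z 40.4 | psi-boardy 0.002 toolx.z -0.9998 | F board [-1.17 -3.85] z 2.69 w -0.00 q6 -1.50
tray a est -0.017189239882725305 tray x 134.379705323183 F tool [-2.61  1.19 -3.9 ]
```

Call:
arm_command:
  series:
    - [[-0.004,0,0,0,-0.03,0.06,0],[-0.004,0,0,0,-0.03,0.06,0]]

```text
time: 8.6
tool_pos: [0.5275, -0.0295, 0.0403]
tcp_rot: [0.143, 1.583, -0.134]
wrist_force: [-1.9, 1.2, 2.2]
width: -0.001
```

```bash
python3 s.py
```

```text
t 8.60 board xy [134.1 -51.8] z 40.3 | psi-boardy 0.011 toolx.z -0.9998 | F board [-0.87 -2.12] z 2.25 w -0.00 q6 -1.51
tray a est -0.006326383145121128 tray x 134.45403259523928 F tool [-2.21  0.9  -2.15]
```

Call:
arm_command:
  series:
    - [[-0.004,0,0,0,-0.02,0.06,0],[-0.004,0,0,0,-0.02,0.06,0]]

```text
time: 8.8
tool_pos: [0.5286, -0.0302, 0.0403]
tcp_rot: [0.136, 1.584, -0.127]
wrist_force: [-2.5, 2.4, 2.8]
width: 0.0
```

```bash
python3 s.py
```

```text
t 8.80 board xy [134.6 -50.6] z 40.3 | psi-boardy 0.020 toolx.z -0.9998 | F board [-1.9 -2.9] z 2.75 w 0.00 q6 -1.52
tray a est 0.003078896040191459 tray x 134.434476731994 F tool [-2.69  1.97 -2.91]
```

Call:
arm_command:
  series:
    - [[-0.003,0,0,0,-0.02,0.06,0],[-0.003,0,0,0,-0.02,0.06,0]]

```text
time: 9.0
tool_pos: [0.5297, -0.0308, 0.0403]
tcp_rot: [0.131, 1.585, -0.122]
wrist_force: [-3.1, 1.5, 3.2]
width: 0.003
```

```bash
python3 s.py
```

```text
t 9.00 board xy [135.  -49.4] z 40.3 | psi-boardy 0.027 toolx.z -0.9998 | F board [-0.88 -3.36] z 3.17 w 0.00 q6 -1.52
tray a est 0.01178114511469841 tray x 134.44832162546453 F tool [-3.1   0.99 -3.39]
```

Call:
arm_command:
  series:
    - [[-0.003,0,0,0,-0.02,0.06,0],[-0.003,0,0,0,-0.02,0.06,0]]

```text
time: 9.2
tool_pos: [0.5308, -0.0315, 0.0402]
tcp_rot: [0.126, 1.585, -0.116]
wrist_force: [-3.0, 1.6, 3.1]
width: 0.001
```

```bash
python3 s.py; python3 shot.py 2 >/dev/null
python3 - <<'E'
import cv2
a=cv2.imread("pics/top_2.png")[135:285,232:402]
b=cv2.imread("pics/scene_2.png")[200:340,230:420]
cv2.imwrite("pics/c3.png",cv2.resize(a,None,fx=4,fy=4));cv2.imwrite("pics/c4.png",cv2.resize(b,None,fx=4,fy=4))
E
```

```text
t 9.20 board xy [135.5 -48.2] z 40.2 | psi-boardy 0.033 toolx.z -0.9998 | F board [-0.99 -3.26] z 3.14 w 0.00 q6 -1.53
tray a est 0.020574528796825864 tray x 134.46705735178352 F tool [-3.07  1.11 -3.28]
```

View pics/c4.png

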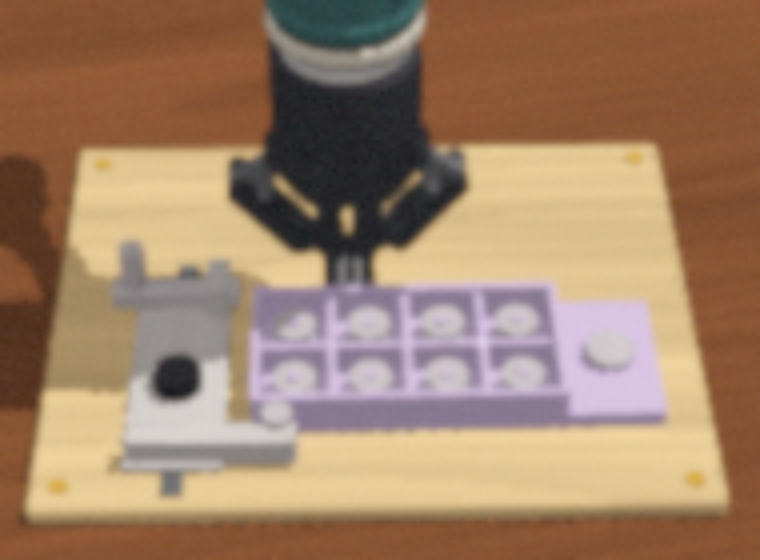

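The tray lies nearly along the board, with its far wall at crop (275,400) almost touching the stop at (276,412). I'll carry on feeling in half-millimetre rows.

Call:
arm_command:
  series:
    - [[-0.002,0,0,0,-0.02,0.05,0],[-0.002,0,0,0,-0.02,0.05,0]]

```text
time: 9.5
tool_pos: [0.5309, -0.0318, 0.04]
tcp_rot: [0.123, 1.587, -0.113]
wrist_force: [-4.2, 3.2, 3.7]
width: 0.0
```

```bash
python3 s.py
```

```text
t 9.50 board xy [135.8 -48.1] z 40.0 | psi-boardy 0.037 toolx.z -0.9998 | F board [-2.33 -4.69] z 3.74 w 0.00 q6 -1.54
tray a est 0.02165623723062804 tray x 134.67733850403548 F tool [-3.64  2.53 -4.68]
```

Call:
arm_command:
  series:
    - [[-0.002,0,0,0,-0.02,0.05,0],[-0.002,0,0,0,-0.02,0.05,0]]

```text
time: 9.7
tool_pos: [0.5308, -0.0321, 0.0397]
tcp_rot: [0.12, 1.59, -0.109]
wrist_force: [-4.8, 1.5, 3.2]
width: -0.001
```

```bash
python3 s.py
```

```text
t 9.70 board xy [136.  -48.1] z 39.7 | psi-boardy 0.041 toolx.z -0.9997 | F board [-0.58 -5.  ] z 3.20 w -0.00 q6 -1.54
tray a est 0.021364155923278116 tray x 134.98040935056716 F tool [-3.09  0.81 -5.04]
```

Call:
arm_command:
  series:
    - [[-0.002,0,0,0,-0.02,0.05,0],[-0.002,0,0,0,-0.02,0.05,0]]

```text
time: 9.9
tool_pos: [0.5307, -0.0323, 0.0393]
tcp_rot: [0.117, 1.592, -0.106]
wrist_force: [-3.8, 2.4, 3.8]
width: 0.003
```

```bash
python3 s.py
```

```text
t 9.90 board xy [136.3 -48.1] z 39.3 | psi-boardy 0.046 toolx.z -0.9997 | F board [-1.62 -4.13] z 3.78 w 0.00 q6 -1.55
tray a est 0.02106893970145518 tray x 135.25446734870044 F tool [-3.67  1.83 -4.15]
```

Call:
arm_command:
  series:
    - [[0,0,0,0,0,0.08,0],[0,0,0,0,0,0.08,0]]

```text
time: 10.1
tool_pos: [0.5308, -0.0325, 0.039]
tcp_rot: [0.117, 1.596, -0.105]
wrist_force: [-4.6, 0.2, 5.7]
width: 0.003
```

```bash
python3 s.py
```

```text
t 10.10 board xy [136.4 -48.1] z 39.0 | psi-boardy 0.046 toolx.z -0.9996 | F board [ 0.64 -4.54] z 5.71 w 0.00 q6 -1.55
tray a est 0.021629951609569875 tray x 135.34624723455988 F tool [-5.58 -0.4  -4.73]
```

Call:
arm_command:
  series:
    - [[0,0,0,-0.05,0,0.1,0],[0,0,0,-0.05,0,0.1,0]]

```text
time: 10.3
tool_pos: [0.5307, -0.0325, 0.039]
tcp_rot: [0.117, 1.6, -0.105]
wrist_force: [-5.2, 1.8, 2.5]
width: 0.0
```

```bash
python3 s.py
```

```text
t 10.30 board xy [136.5 -48.1] z 39.0 | psi-boardy 0.046 toolx.z -0.9995 | F board [-0.83 -5.45] z 2.50 w 0.00 q6 -1.55
tray a est 0.021208868811628145 tray x 135.4165935327956 F tool [-2.32  1.09 -5.49]
```

At board y -48.1 the tool stopped advancing. The force rose from about 3 N drag to 5–5.5 N, even with 1 mm commanded per row. That puts the stop at about +3.6 mm shift, which agrees with the pictures, so I back off and lift.

Call:
arm_command:
  series:
    - [[0,0,0,0,0,-0.2,0],[0,0,0,0,0,-0.5,0],[0,0,0,0,0,-1.5,0],[0,0,0,0,0,-2,0],[0,0,0,-3,0,0,0],[0,0,0,-4,0,0,0],[0,0,0,-3,0,0,0],[0,0,0,0,0,0,0]]

```text
time: 11.1
tool_pos: [0.4935, -0.029, 0.1427]
tcp_rot: [0.114, 1.588, -0.107]
wrist_force: [1.5, 0.0, 0.9]
width: -0.002
```

```bash
python3 s.py; python3 shot.py 3 >/dev/null
python3 - <<'E'
import cv2
a=cv2.imread("pics/top_3.png")[135:285,232:402]
b=cv2.imread("pics/scene_3.png")[200:340,230:420]
cv2.imwrite("pics/c5.png",cv2.resize(a,None,fx=4,fy=4));cv2.imwrite("pics/c6.png",cv2.resize(b,None,fx=4,fy=4))
from go import *
need((285,-45),.15,0)
E
```

```text
t 11.10 board xy [140.  -85.3] z 142.7 | psi-boardy 0.047 toolx.z -0.9998 | F board [-0.32  1.46] z 0.86 w -0.00 q6 -1.54
tray a est -0.23095124153935825 tray x 155.791197657405 F tool [-0.89  0.26  1.45]
t 11.20 board xy [140.2 -88.1] z 139.0 | psi-boardy 0.047 toolx.z -0.9996 | F board [ 1.13 -0.4 ] z -1.00 w 0.00 q6 -1.54
world [ 0.506 -0.179  0.15 ] turn [ 0.047 -0.027 -0.003] shift cm now-axes [ -1.25 -14.66   3.6 ] tgt-axes [ -1.1  -14.48   4.31]
```

View pics/c5.png

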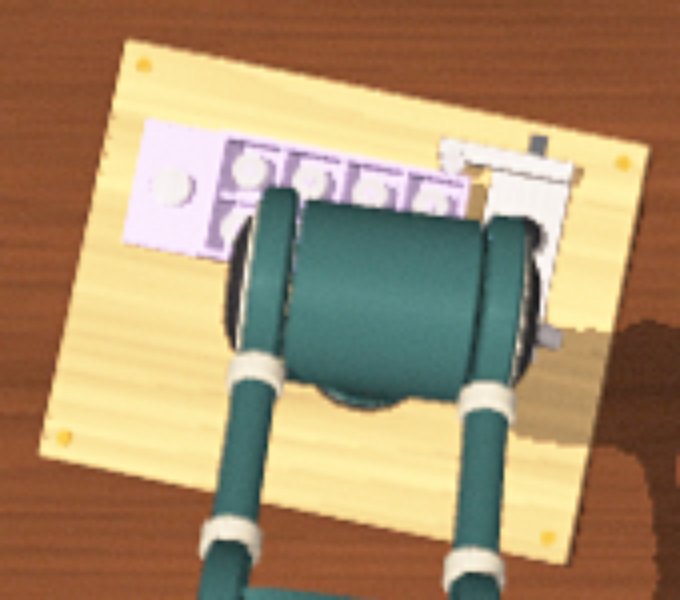

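View pics/c6.png

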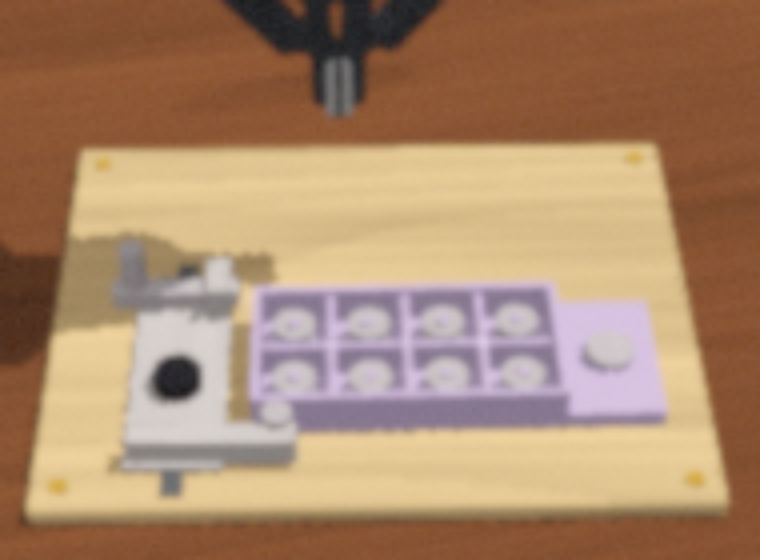

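The tray stays seated after release: its wall touches the stop at crop (272,405) and it is aligned with the board. Now I go to the +x side of the bolt knob.

Call:
arm_command:
  series:
    - [[0.047,-0.027,0,0,0,0,0],[0,0,0,0,-3,0.9,0],[0,0,0,0,-3,0.9,0],[0,0,0,0,-3,0.9,0],[0,0,0,0,-3,0.9,0],[0,0,0,0,-2.5,0.7,0],[0,0,0,0,0,0,0]]

```text
time: 11.9
tool_pos: [0.4996, -0.1818, 0.1253]
tcp_rot: [0.15, 1.58, -0.142]
wrist_force: [-0.4, 0.3, -0.4]
width: -0.002
```

Run:
```python
from go import *
need((288,-45),.060,0)
```

```text
t 11.90 board xy [289. -51.] z 125.3 | psi-boardy 0.002 toolx.z -0.9999 | F board [-0.2  -0.41] z -0.44 w -0.00 q6 -1.78
world [ 0.506 -0.182  0.06 ] turn [ 0.002 -0.014 -0.004] shift cm now-axes [6.52 0.07 0.69] tgt-axes [6.53 0.1  0.6 ]
```

Call:
arm_command:
  series:
    - [[0,-0.014,0,2,0,0.3,0],[0,0,0,2,0,0.3,0],[0,0,0,1.2,0,0,0],[0,0,0,0.7,0,0,0],[0,0,0,0,0,0,0]]

```text
time: 12.4
tool_pos: [0.5008, -0.18, 0.0577]
tcp_rot: [0.153, 1.575, -0.141]
wrist_force: [0.0, -0.8, 0.3]
width: 0.001
```

```bash
python3 - <<'E'
from go import *
need((275,-45),.059,0)
E
python3 shot.py 4 >/dev/null
python3 - <<'E'
import cv2
b=cv2.imread("pics/scene_4.png")[200:340,200:390]
cv2.imwrite("pics/c7.png",cv2.resize(b,None,fx=4,fy=4))
E
```

```text
t 12.40 board xy [287.  -50.1] z 57.7 | psi-boardy -0.000 toolx.z -0.9999 | F board [0.8  0.17] z 0.28 w 0.00 q6 -1.78
world [ 0.508 -0.169  0.059] turn [-0.    -0.009 -0.007] shift cm now-axes [-0.12  1.2   0.51] tgt-axes [-0.13  1.2   0.51]
```

View pics/c7.png

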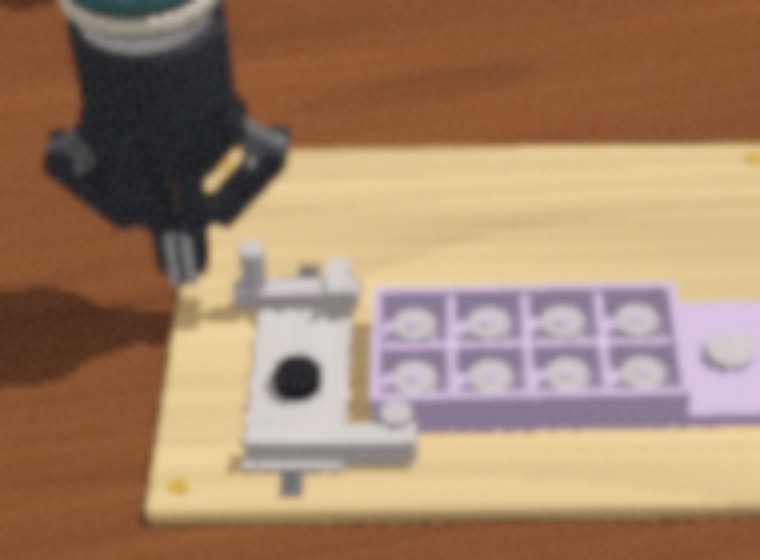

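The closed fingers at crop (182,270) are level with the bolt knob at (252,262), with free space between.

Call:
arm_command:
  series:
    - [[0,0,0,-0.2,0,0.3,0],[0,0,0,-0.1,0.4,0.2,0],[0,0,0,0,0.4,0,0],[0,0,0,0,0.2,0,0]]

```text
time: 12.9
tool_pos: [0.5119, -0.1718, 0.0659]
tcp_rot: [0.151, 1.566, -0.143]
wrist_force: [-0.3, 0.0, -0.4]
width: 0.001
```

Run:
```python
from go import *
need((246,-45),.060,0)
```

```text
t 12.90 board xy [276.8 -40.7] z 65.9 | psi-boardy -0.000 toolx.z -1.0000 | F board [ 0.02 -0.34] z -0.43 w 0.00 q6 -1.76
world [ 0.513 -0.141  0.06 ] turn [-0.    -0.001 -0.005] shift cm now-axes [ 0.6   3.08 -0.43] tgt-axes [ 0.59  3.08 -0.43]
```

Call:
arm_command:
  series:
    - [[0,0,0,0,0.15,0,0],[0,0,0,0,0.15,0,0],[0,0,0,0,0.15,0,0]]

```text
time: 13.2
tool_pos: [0.5134, -0.1668, 0.0667]
tcp_rot: [0.15, 1.564, -0.143]
wrist_force: [-0.1, -0.4, -0.7]
width: 0.001
```

Run:
```python
from go import *
need((246,-45),.060,0)
```

```text
t 13.20 board xy [271.7 -40.1] z 66.7 | psi-boardy 0.000 toolx.z -1.0000 | F board [ 0.46 -0.03] z -0.72 w 0.00 q6 -1.75
world [ 0.513 -0.141  0.06 ] turn [ 0.     0.001 -0.005] shift cm now-axes [ 0.69  2.56 -0.49] tgt-axes [ 0.67  2.57 -0.49]
```

Call:
arm_command:
  series:
    - [[0,0,0,0.4,0,-0.3,0],[0,0,0,0.2,0,-0.1,0],[0,0,0,0,0,0,0]]

```text
time: 13.5
tool_pos: [0.5088, -0.1657, 0.0599]
tcp_rot: [0.15, 1.565, -0.143]
wrist_force: [-0.3, -1.1, 0.1]
width: 0.002
```

Run:
```python
from go import *
need((246,-45),.060,0)
```

```text
t 13.50 board xy [271.4 -44.9] z 59.9 | psi-boardy 0.001 toolx.z -1.0000 | F board [ 1.11 -0.06] z 0.14 w 0.00 q6 -1.75
world [ 0.513 -0.141  0.06 ] turn [ 0.001  0.    -0.005] shift cm now-axes [ 0.    2.54 -0.01] tgt-axes [-0.01  2.54 -0.01]
```

Call:
arm_command:
  series:
    - [[0,0,0,0,0.1,0,0],[0,0,0,0,0.1,0,0],[0,0,0,0,0.1,0,0]]

```text
time: 13.8
tool_pos: [0.5091, -0.1635, 0.0598]
tcp_rot: [0.149, 1.566, -0.144]
wrist_force: [-0.6, -1.5, 0.5]
width: -0.006
```

Run:
```python
from go import *
need((246,-45),.060,0)
```

```text
t 13.80 board xy [269.2 -45. ] z 59.8 | psi-boardy 0.001 toolx.z -1.0000 | F board [ 1.58 -0.33] z 0.51 w -0.01 q6 -1.75
world [ 0.513 -0.141  0.06 ] turn [ 0.001 -0.    -0.004] shift cm now-axes [-0.01  2.32  0.  ] tgt-axes [-0.02  2.32  0.  ]
```

Call:
arm_command:
  series:
    - [[0,0,0,0,0.12,0,0],[0,0,0,0,0.12,0,0],[0,0,0,0,0.12,0,0]]

```text
time: 14.1
tool_pos: [0.5097, -0.1601, 0.0598]
tcp_rot: [0.149, 1.566, -0.144]
wrist_force: [-0.7, -1.0, -0.2]
width: -0.0
```

```bash
python3 s.py
```

```text
t 14.10 board xy [265.7 -45. ] z 59.8 | psi-boardy 0.000 toolx.z -1.0000 | F board [ 1.09 -0.54] z -0.15 w -0.00 q6 -1.74
tray a est 0.02250134806251272 tray x 264.64842030977064 F tool [ 0.15 -1.09 -0.54]
```

Call:
arm_command:
  series:
    - [[0,0,0,0,0.1,0,0],[0,0,0,0,0.1,0,0],[0,0,0,0,0.1,0,0]]

```text
time: 14.4
tool_pos: [0.5104, -0.1568, 0.0599]
tcp_rot: [0.149, 1.566, -0.144]
wrist_force: [0.1, -1.8, 0.2]
width: 0.001
```

```bash
python3 s.py
```

```text
t 14.40 board xy [262.4 -45. ] z 59.9 | psi-boardy 0.001 toolx.z -1.0000 | F board [1.72 0.43] z 0.16 w 0.00 q6 -1.73
tray a est 0.022860770126470864 tray x 261.2978607133006 F tool [-0.17 -1.71  0.43]
```

Call:
arm_command:
  series:
    - [[0,0,0,0,0.1,0,0],[0,0,0,0,0.1,0,0],[0,0,0,0,0.1,0,0]]

```text
time: 14.7
tool_pos: [0.511, -0.1535, 0.0599]
tcp_rot: [0.149, 1.566, -0.144]
wrist_force: [0.3, -2.1, -0.2]
width: -0.001
```

```bash
python3 s.py
```

```text
t 14.70 board xy [259.1 -45. ] z 59.9 | psi-boardy 0.001 toolx.z -1.0000 | F board [2.01 0.66] z -0.16 w -0.00 q6 -1.73
tray a est 0.023176550967897225 tray x 257.9449855086561 F tool [ 0.15 -2.01  0.66]
```

Call:
arm_command:
  series:
    - [[0,0,0,0,0.1,0,0],[0,0,0,0,0.1,0,0],[0,0,0,0,0.1,0,0],[0,0,0,0,0.1,0,0]]

```text
time: 15.1
tool_pos: [0.5118, -0.1493, 0.0599]
tcp_rot: [0.149, 1.566, -0.144]
wrist_force: [-0.9, -2.1, -0.2]
width: 0.001
```

```bash
python3 s.py
```

```text
t 15.10 board xy [254.7 -45. ] z 59.9 | psi-boardy 0.001 toolx.z -1.0000 | F board [ 2.21 -0.45] z -0.16 w 0.00 q6 -1.72
tray a est 0.023590859355839267 tray x 253.59838639788114 F tool [ 0.15 -2.21 -0.45]
```

Call:
arm_command:
  series:
    - [[0,0,0,0,0.1,0,0],[0,0,0,0,0.1,0,0],[0,0,0,0,0.1,0,0]]

```text
time: 15.4
tool_pos: [0.5124, -0.146, 0.0599]
tcp_rot: [0.149, 1.566, -0.144]
wrist_force: [-0.8, -1.5, -0.4]
width: -0.001
```

```bash
python3 s.py
```

```text
t 15.40 board xy [251.4 -45. ] z 59.9 | psi-boardy 0.001 toolx.z -1.0000 | F board [ 1.59 -0.51] z -0.38 w -0.00 q6 -1.71
tray a est 0.023884094434900915 tray x 250.29603569714982 F tool [ 0.38 -1.59 -0.52]
```

Call:
arm_command:
  series:
    - [[0,0,0,0,0.08,0,0],[0,0,0,0,0.08,0,0]]

```text
time: 15.6
tool_pos: [0.5127, -0.1443, 0.0599]
tcp_rot: [0.149, 1.566, -0.144]
wrist_force: [-0.1, -0.9, -0.8]
width: 0.005
```

```bash
python3 s.py
```

```text
t 15.60 board xy [249.7 -45. ] z 59.9 | psi-boardy 0.001 toolx.z -1.0000 | F board [0.96 0.04] z -0.82 w 0.00 q6 -1.71
tray a est 0.02406149537820018 tray x 248.51313646390307 F tool [ 0.82 -0.96  0.04]
```

Now small steps until the end of the bolt's travel is felt.

Call:
arm_command:
  series:
    - [[0,0,0,0,0.07,0,0],[0,0,0,0,0.07,0,0]]

```text
time: 15.8
tool_pos: [0.513, -0.1428, 0.0599]
tcp_rot: [0.149, 1.566, -0.144]
wrist_force: [-0.0, -0.9, -0.1]
width: -0.003
```

```bash
python3 s.py
```

```text
t 15.80 board xy [248.1 -45. ] z 59.9 | psi-boardy 0.001 toolx.z -1.0000 | F board [0.85 0.14] z -0.14 w -0.00 q6 -1.71
tray a est 0.024170357327983727 tray x 246.94880040946418 F tool [ 0.14 -0.85  0.14]
```

Call:
arm_command:
  series:
    - [[0,0,0,0,0.06,0,0],[0,0,0,0,0.06,0,0]]

```text
time: 16.0
tool_pos: [0.5133, -0.1415, 0.0599]
tcp_rot: [0.149, 1.565, -0.144]
wrist_force: [-0.3, -1.3, -1.0]
width: 0.0
```

```bash
python3 s.py
```

```text
t 16.00 board xy [246.8 -45. ] z 59.9 | psi-boardy 0.001 toolx.z -1.0000 | F board [ 1.34 -0.04] z -0.97 w 0.00 q6 -1.70
tray a est 0.024468301734311998 tray x 245.6194675915447 F tool [ 0.97 -1.34 -0.04]
```

Call:
arm_command:
  series:
    - [[0,0,0,0,0.06,0,0],[0,0,0,0,0.06,0,0]]

```text
time: 16.2
tool_pos: [0.5135, -0.1402, 0.0598]
tcp_rot: [0.149, 1.565, -0.144]
wrist_force: [-1.2, -2.3, -0.8]
width: -0.004
```

```bash
python3 s.py
```

```text
t 16.20 board xy [245.5 -45. ] z 59.8 | psi-boardy 0.001 toolx.z -1.0000 | F board [ 2.45 -0.75] z -0.78 w -0.00 q6 -1.70
tray a est 0.024478859677042136 tray x 244.34027119403893 F tool [ 0.77 -2.45 -0.76]
```

Call:
arm_command:
  series:
    - [[0,0,0,0,0.06,0,0],[0,0,0,0,0.06,0,0]]

```text
time: 16.4
tool_pos: [0.5137, -0.1395, 0.0599]
tcp_rot: [0.147, 1.566, -0.144]
wrist_force: [-1.5, -5.5, -0.4]
width: 0.005
```

```bash
python3 s.py
```

```text
t 16.40 board xy [244.8 -45. ] z 59.9 | psi-boardy 0.001 toolx.z -1.0000 | F board [ 5.7 -0.5] z -0.41 w 0.00 q6 -1.70
tray a est 0.02472274529426985 tray x 243.58486607890245 F tool [ 0.4 -5.7 -0.5]
```

Call:
arm_command:
  series:
    - [[0,0,0,0,0.05,0,0],[0,0,0,0,0.05,0,0]]

```text
time: 16.6
tool_pos: [0.5137, -0.1395, 0.0599]
tcp_rot: [0.146, 1.566, -0.145]
wrist_force: [-1.8, -5.0, -0.3]
width: -0.002
```

```bash
python3 s.py
```

```text
t 16.60 board xy [244.8 -45. ] z 59.9 | psi-boardy 0.002 toolx.z -1.0000 | F board [ 5.22 -0.8 ] z -0.34 w -0.00 q6 -1.70
tray a est 0.024663044703478854 tray x 243.5849055953444 F tool [ 0.34 -5.22 -0.81]
```

Call:
arm_command:
  series:
    - [[0,0,0,0,-0.3,0,0],[0,0,0,0,-1,0,0],[0,0,0,0,-2,0,0],[0,0,0,0,-1,0,0],[0,0,0,-3,0,0,0],[0,0,0,-4,0,0,0],[0,0,0,-4,0,-3,0],[0,0,0,0,0,-4,0],[0,0,0,0,0,-2,0],[0,0,0,0,0,0,0]]

```text
time: 17.6
tool_pos: [0.4152, -0.1668, 0.1743]
tcp_rot: [0.155, 1.565, -0.143]
wrist_force: [0.1, -0.6, 0.4]
width: 0.007
```

```bash
python3 s.py; python3 shot.py 5 >/dev/null
python3 - <<'E'
import cv2
a=cv2.imread("pics/top_5.png")[135:285,232:402]
b=cv2.imread("pics/scene_5.png")[200:340,230:420]
cv2.imwrite("pics/c8.png",cv2.resize(a,None,fx=4,fy=4));cv2.imwrite("pics/c9.png",cv2.resize(b,None,fx=4,fy=4))
E
```

```text
t 17.60 board xy [ 289.9 -136.6] z 174.3 | psi-boardy -0.003 toolx.z -1.0000 | F board [0.6  0.24] z 0.44 w 0.01 q6 -1.83
tray a est -0.2804855762427747 tray x 316.43335870512504 F tool [-0.44 -0.59  0.24]
```

View pics/c8.png

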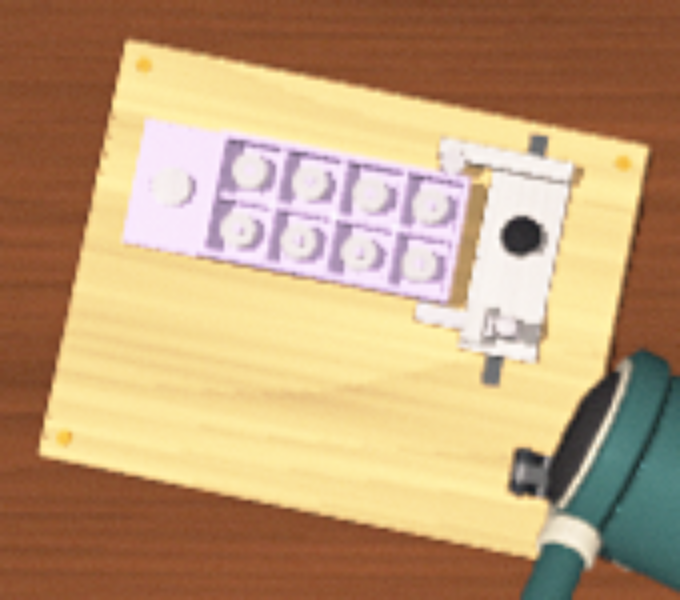

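View pics/c9.png

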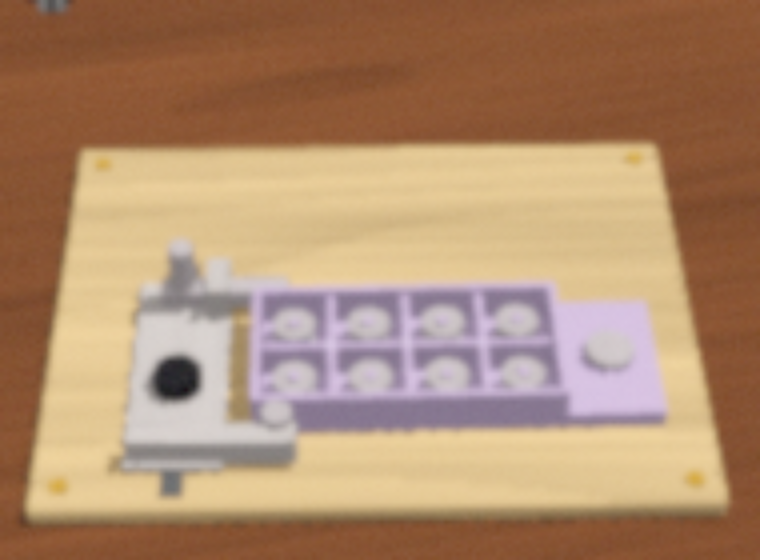

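The bolt bar now reaches behind the tray's -y side, with its tip at crop (416,313). The tray touches the stop and the knob has moved to (506,327). Next I measure these positions.

Run:
```python
from go import *
print("tip",tb(416,313,.032),"knob",tb(507,326,.060))
c=[tb(470,178,.038),tb(449,302,.038)];d=c[0]-c[1];print(c,"tray angle",-np.arctan2(d[0],d[1]))
```

```text
tip [167.86052126 -47.27782142] knob [223.8033029  -46.06512279]
[array([184.1419892 ,  42.69551037]), array([186.6447457 , -36.79297994])] tray angle 0.03147537389426212
```

The bolt tip is at x 167.9 (home is 168), the knob has travelled about 26 mm, and the tray angle is about 0.03 rad. The robot is clear, so I hand in.

```bash
python3 -c "
from workcell import bot
print(bot.finish_job())"
```

```text
the job is handed in; nothing more can be done
None
```

The lavender tray is against the stop and the bolt is fully home behind it. I handed the job in at about 18 s of the 58 s; no verdict is reported.

- **Tray:** I swung it with the closed fingers at about 135 mm from the pin. It dragged with about 3 N. The stop showed when the force rose to about 5.5 N and the tool stopped advancing, which puts the catch at roughly +3.6 mm. The tray stayed in place when I let go.
- **Bolt:** It slid with 1–2.5 N and no jam, then came up firm at 5–6 N after about 26 mm.
- **Last picture:** The bolt tip is at board x 167.9 mm, where home is 168 mm. The tray angle is about 0.03 rad by picture and 0.02 rad by touch, both well under 0.11. The gripper was well clear of the tray and catch.
- **Disagreement:** Before the push, the pictures gave catch shifts of about +7 mm from the stop and +1.5 mm from the bolt knob. The felt value lies between them.
- **Not checked:** I did not measure the jar, hoop, dispenser and magnifier again at the end. The arm kept clear of them throughout.

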